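# Show the marked balm jar to the inspection camera

### The arm

A 7-joint arm with a two-finger parallel gripper is mounted at the origin on the work surface. World frame = base frame: x ahead of the robot, y to its left, z up, the work surface at z = 0. Lengths are in m, angles in rad, forces in N, time in s.
With the tool pointing down it reaches from about 0.4 to 0.85 m from the base axis. Payload 6.9 kg.
Tool frame: the origin (TCP) lies midway between the tips of the shut fingers; the grasp point (between the pads) lies 19 mm behind it; z points along the fingers, y is the line along which they close (so a half turn about z gives the same grasp; the last joint's range is limited). The gripper opens to 85 mm and grips with 20 to 120 N. Pads are 22 mm wide; open, the fingers measure 114 mm over their backs; the gripper's body (76 mm by 85 mm) begins 54 mm behind the grasp point. The pads swing forward as they close: fully open they stand 13 mm farther back than shut.
Start: joints at [1.444, 0.507, -0.238, 1.5, 0.126, 1.149, -0.155], TCP at [0.144, -0.608, 0.231] pointing down, gripper open.
Joint ranges: [-3.08, 3.08], [-0.24, 2.05], [-1.43, 1.35], [0, 2.5], [-1.52, 4.66], [0.17, 1.96], [-2.89, 2.89]. Speed limits (rad/s): [2.39, 2.39, 3.14, 3.14, 3.14, 3.14, 3.14].

### API

Orientations are given as a unit quaternion [w, x, y, z].
In Python, from cell import arm, camera, order gives the robot as it stands. The module is installed in compiled form; this text tells all that it offers.
- The arm moves only by the tool send_rows, never from a script. Its argument "increments" is a list of rows, each a list of 3 entries, a list of its own where there are three numbers: the turn, a rotation vector about the tool's x, y, z in rad, then the shift along the tool's x, y, z in m, then the opening in per cent of the stroke, from 0 (shut) to 100 (fully open). In form: [[[wx, wy, wz], [x, y, z], jaw], ...]. A call has 1 to 10 rows; each row is the pose to reach, as a shift and turn from the pose commanded when the call began, along the tool's axes at that moment; what a row does not reach only later rows make up. A row lasts 1/10 s, in which the tool goes at most 50 mm and 8.59 degrees, less where a joint would pass 70% of its speed; a pose out of reach is approached as far as the arm can. A call with a gripper value outside its range is refused whole. The fingers move at their own pace and stop on an object; "newtons" is the grip in N (left out, the last holds). Time passes only in rows, so rows that repeat a pose let the fingers close. It gives the time, the measured TCP pose, the force, the opening and the grip force at its end, in the units of the state.
- arm.sense(): the state, without advancing time (a new reading comes with each control period).
- camera(name): name is "scene" or "side" or "wrist"; returns a dict with "img" (480x640x3 uint8, red, green, blue), "fovy" (degrees; the focal length in pixels is half the picture's height over the tangent of half this angle, whatever the lens; pixels are square), "cx", "cy" (the principal point, pixels), "rvec" (rotation vector, rad) and "tvec" (3), from world to camera coordinates, as OpenCV has them. Camera axes: x right, y down, z forward; pixel columns grow to the right and rows downward; lengths in m; the calibration is good to about 2 mm. A picture is of the moment at which its call begins. There is no depth.
- order.close_job(): hands the job in; it is judged then, once.
The state is a dict: "time_s": time; "joints": joint angles; "qvel": joint speeds; "joint_torque": joint torques, N m; "position": TCP position; "eef_rot": TCP orientation; "ft_force": force on the tool from outside, world axes, zero at the start; "moment": the same for the moment, N m; "grip_width": finger opening in m; "grip_force": force on a finger pad.
Only numpy, scipy, OpenCV 4.12 (cv2) and the standard library are available. Lean on these libraries where they do the work, as an engineer would, in place of code of your own. Each camera call takes 0.05 s, during which the arm holds its last target. There are 200 camera calls.

### The job

A house-shaped folded steel marker stands astride the balm jar that is due for inspection: lift the marker off by its wooden grip and hang it astride the bar of the low rail, let go of it, and leave it hanging there. Then pick up the jar that it stood over and present its underside to the inspection camera: in the air 110 mm in front of the lens, centred on the lens and square to it, lid away from the camera. Finish holding the jar there, still, in the gripper; leave the other jars standing in their places and do not bump the camera.

Things in the scene. Friction and masses are not known exactly. Their poses are not given: they have to be found in the camera images.
- jar: the jar to inspect, the one that the marker stands astride at the start: closed round balm jar, olive glass with a flat aluminium lid, 44 mm in diameter, 46 mm tall, about 90 g; origin at the centre of its underside, z up through the lid. It stands in any one of the four places of the row
- jar_b: another jar of the row, same as the one to inspect; leave it. closed round balm jar, olive glass with a flat aluminium lid, 44 mm in diameter, 46 mm tall, about 90 g; origin at the centre of its underside, z up through the lid
- jar_c: another jar of the row, same as the one to inspect; leave it. closed round balm jar, olive glass with a flat aluminium lid, 44 mm in diameter, 46 mm tall, about 90 g; origin at the centre of its underside, z up through the lid
- jar_d: another jar of the row, same as the one to inspect; leave it. closed round balm jar, olive glass with a flat aluminium lid, 44 mm in diameter, 46 mm tall, about 90 g; origin at the centre of its underside, z up through the lid
- board: fixed wooden board 120 x 360 x 10 mm lying on the table, carrying the row of four jars 80 mm apart (centre to centre) along its y axis; origin at the centre of its underside
- marker: loose folded steel sheet 3 mm thick, like a house open at both x ends: two legs 60 mm tall, 44 mm wide along x, at y = -32 and +32 mm (61 mm free between), and a roof sloping up at 43 degrees to a fold along x. On the fold a wooden grip block, 36 mm along x, 14 mm along y, 92 to 132 mm above the feet. About 160 g. Origin midway between the feet, at their lower edge; z up
- marker_fold (a point): the middle of the underside of the marker's fold, 88 mm above the marker's origin; hung on the bar it lies 8 mm above the bar's centre line
- rail: fixed low steel rail: a horizontal bar 12 mm thick and 180 mm long along its y axis, on two end posts, its centre line 160 mm above the table; origin on the table under the middle of the bar. It stands left or right of the row
- stand: fixed inspection camera on a 100 x 100 x 12 mm dark steel foot, about 130 mm tall overall, its lens looking obliquely upward; origin at the centre of the foot's underside. It stands on the other side of the row from the rail
- lens: the camera's head (black box, white ring light 72 mm across, grey lens barrel 36 mm across); origin at the centre of the lens's front face, its z axis is the line of sight, pointing out of the lens upward at 29 degrees from vertical, leaning towards the foot's -x side
Things that resemble listed ones, but are neither listed nor needed, are in the scene too. What is shaped like the jar_c but pink or red is not meant.

How it is judged:
On the way, in this order (a step that is already met when the one before it is completed fails the run):
1. the marker hangs astride the rail's bar, let go (x of marker_fold in the frame of rail between -0.015 and 0.015 m and y of marker_fold in the frame of rail between -0.075 and 0.075 m and z of marker_fold in the frame of rail between 0.155 and 0.182 m and contact force between marker and rail above 0.3 N and contact force between marker and the fingers below 0.05 N and angle between marker's own z axis and vertical below 0.35 rad and linear speed of marker below 0.05 m/s), for 0.3 s.
2. the marked jar is lifted off the board in the gripper (height (world z) of jar above 0.06 m and contact force between the fingers and jar above 1 N), for 0.2 s.
At the end, for the whole second after the job is handed in: Jar held still in the fingers alone: underside centre 88-132 mm before the lens, within 18 mm of the line of sight along each lens axis, square within 0.2 rad, lid away. Marker hangs free astride the bar (tilt under 0.35 rad, within 75 mm of the middle). Other jars upright, moved under 15 mm (x of marker_fold in the frame of rail between -0.015 and 0.015 m and y of marker_fold in the frame of rail between -0.075 and 0.075 m and z of marker_fold in the frame of rail between 0.155 and 0.182 m and contact force between marker and rail above 0.3 N and contact force between marker and the fingers below 0.05 N and angle between marker's own z axis and vertical below 0.35 rad and x of jar in the frame of lens between -0.018 and 0.018 m and y of jar in the frame of lens between -0.018 and 0.018 m and z of jar in the frame of lens between 0.088 and 0.132 m and angle between the z axis of jar and the z axis of lens, either way round below 0.2 rad and angle between jar's own z axis and vertical below 1.2 rad and height (world z) of jar above 0.12 m and contact force between the fingers and jar above 1 N and contact force between jar and stand below 0.05 N and linear speed of jar below 0.02 m/s and angular speed of jar below 0.2 rad/s and distance of each of jar_b, jar_c, jar_d from where it was at the start of the episode below 0.015 m and angle between each of jar_b, jar_c, jar_d's own z axis and vertical below 0.1 rad); the arm keeps its last pose, push and grip.
It fails at once if the inspection camera is bumped (more than 3 N) (contact force between stand and anything else above 3 N).
It fails at once if another jar is shifted or tipped (distance of jar_b from where it was at the start of the episode above 0.03 m or angle between jar_b's own z axis and vertical above 0.5 rad).
It fails at once if another jar is shifted or tipped (distance of jar_c from where it was at the start of the episode above 0.03 m or angle between jar_c's own z axis and vertical above 0.5 rad).
It fails at once if another jar is shifted or tipped (distance of jar_d from where it was at the start of the episode above 0.03 m or angle between jar_d's own z axis and vertical above 0.5 rad).
It also fails if it takes over 56 s, if anything falls off the work surface, if the arm or the gripper's body presses on something with over 40 N, if the wrist force passes 120 N, or if a joint passes its speed limit or range.

## Working session

There is one attempt and no reset: what is moved stays moved. The work goes in short steps, Python scripts to look and compute and a tool call to move; the robot and the scene stay as the last step left them, time stands still between calls to the robot, and variables do not carry over. Pictures are saved under pics/ and viewed, at most 10 in all, crops included, and the job is handed in when it is done.

Besides the shell and the picture viewer there is one more tool, called after "Call:" as name([rows], argument=value, ...), one row to a line, values as JSON. send_rows: Moves the arm, as the interface text tells. Its arguments: {"type":"object","properties":{"increments":{"type":"array","items":{"type":"array"}},"newtons":{"type":"number"}},"required":["increments"]}

```bash
mkdir -p pics
cat > h.py <<'E'
import numpy as np, cv2, os
from cell import arm, camera, order
from scipy.spatial.transform import Rotation as R
def snap(n,f):
    c=camera(n); cv2.imwrite(f'pics/{f}.png',c['img'][:,:,::-1]); np.save(f'pics/{f}.npy',{k:v for k,v in c.items()},allow_pickle=True); return c
def load(f): return np.load(f'pics/{f}.npy',allow_pickle=True).item()
def cal(c):
    f=240/np.tan(np.radians(c['fovy'])/2); Rm=cv2.Rodrigues(np.array(c['rvec'],float))[0]; t=np.array(c['tvec'],float).reshape(3); return f,Rm,t
def ray(c,u,v):
    f,Rm,t=cal(c); d=Rm.T@np.array([(u-c['cx'])/f,(v-c['cy'])/f,1]); return -Rm.T@t,d/np.linalg.norm(d)
def onz(c,u,v,z):
    o,d=ray(c,u,v); return o+d*(z-o[2])/d[2]
def tri(obs):
    A=0;b=0
    for c,u,v in obs:
        o,d=ray(c,u,v);P=np.eye(3)-np.outer(d,d);A=A+P;b=b+P@o
    return np.linalg.solve(A,b)
def proj(c,p):
    f,Rm,t=cal(c); q=(Rm@np.array(p).T).T+t; return q[...,:2]/q[...,2:]*f+[c['cx'],c['cy']]
E
python3 - <<'E'
from h import *
for n in ['scene','side','wrist']:
    c=snap(n,n+'0'); print(n,c['fovy'],c['cx'],c['cy'],ray(c,320,240))
print(arm.sense())
E
```

```text
scene 47.86272226417391 319.50486956310505 233.46165475437638 (array([ 1.1154941 , -0.44045834,  0.70807765]), array([-0.62469229,  0.43630504, -0.64760903]))
side 48.48697492636599 312.8308487933665 245.0758197183128 (array([0.14278933, 0.80787007, 0.58018627]), array([ 0.31606408, -0.81714676, -0.48205256]))
wrist 67.60415594875553 323.50081328142926 240.3410274389492 (array([ 0.21348055, -0.59289344,  0.37338059]), array([-0.2777511 , -0.0532895 , -0.95917389]))
{'time_s': 0.15, 'joints': array([ 1.44452469,  0.50816003, -0.23752251,  1.50090271,  0.12570503,
        1.14888922, -0.15483116]), 'qvel': array([ 9.69148851e-04, -8.91553927e-04, -4.97920371e-04, -4.26685890e-03,
       -4.44511624e-05,  1.06360373e-03, -7.86035356e-04]), 'joint_torque': array([-2.71826015e-03, -6.21014857e+01, -2.18983926e+00, -2.49842173e+01,
        1.25357928e-02,  9.04011918e-03,  1.37116558e-05]), 'position': array([ 0.14340146, -0.60793814,  0.23061942]), 'eef_rot': array([-6.79868527e-04,  9.93294837e-01,  1.15606644e-01, -9.57192932e-05]), 'ft_force': array([ 0.16989149, -0.8168502 , -0.55145697]), 'moment': array([ 0.03403053, -0.01057654, -0.01116501]), 'grip_force': 0.0, 'grip_width': 0.08560512626792212}
```

View pics/scene0.png

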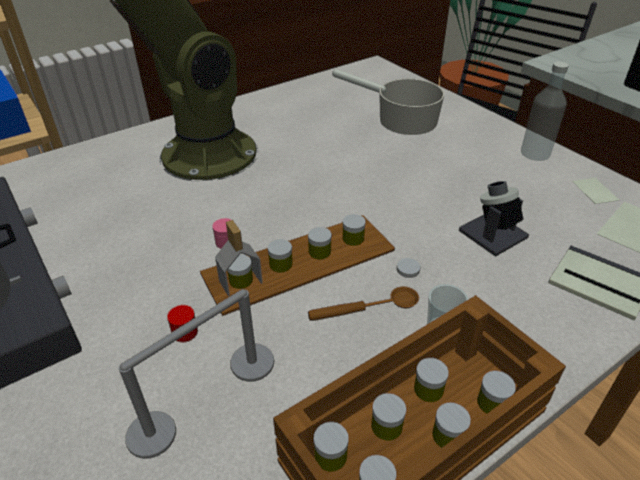

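View pics/side0.png

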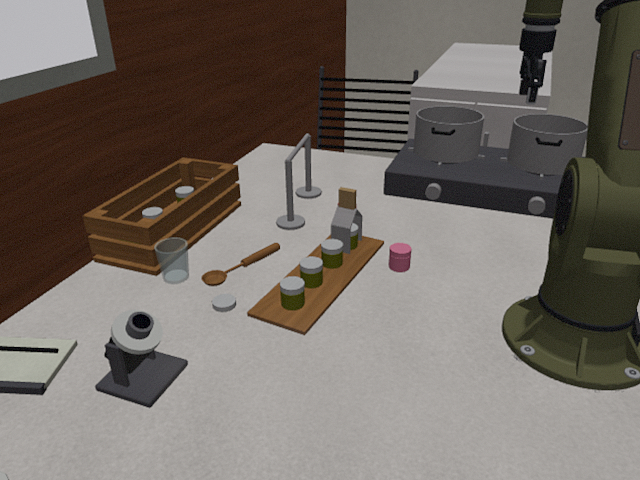

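The scene picture shows the candidates: the marker stands astride the jar at (240,270). Other row jars are at (280,255), (319,242) and (353,229). Red (183,322), pink (222,233) and the crate jars are decoys. The rail is at (125,368)-(246,295) and the inspection camera at (495,215). The side picture agrees: marker (347,220), camera (140,350), rail (290,165)-(308,140). I'll check the choice in one close composite crop.

Run:
```python
from h import *
s=cv2.imread('pics/scene0.png'); d=cv2.imread('pics/side0.png')
def cr(im,x,y,w=100,h=75): return cv2.resize(im[y:y+h,x:x+w],(400,300),interpolation=cv2.INTER_CUBIC)
cv2.imwrite('pics/crop.png',np.vstack([np.hstack([cr(s,190,215),cr(d,300,180)]),np.hstack([cr(s,445,175),cr(d,90,300,140,105)])]))
c=load('scene0');e=load('side0')
for n,a,b in [('rail near L',(127,368),(290,165)),('rail R',(246,295),(308,140))]: pass
for n,(u,v),z in [('j2lid',(280,246.5),.056),('j3',(319,235),.056),('j4',(353.5,221.5),.056)]: print(n,onz(c,u,v,z))
for n,(u,v),z in [('j4',(292.5,285),.056),('j3',(311,265),.056),('j2',(331.5,246),.056)]: print('side',n,onz(e,u,v,z))
print('foot posts scene',onz(c,150,433,.0),onz(c,252,361,0)); print('side',onz(e,291,222,0),onz(e,308,192,0))
```

```text
j2lid [ 0.45909585 -0.07166996  0.056     ]
j3 [0.47351238 0.00567738 0.056     ]
j4 [0.47873251 0.08373888 0.056     ]
side j4 [0.47323772 0.09058204 0.056     ]
side j3 [0.46757512 0.0162644  0.056     ]
side j2 [ 0.45602354 -0.06535567  0.056     ]
foot posts scene [ 0.63931448 -0.40412786  0.        ] [ 6.13899027e-01 -2.23721527e-01  1.11022302e-16]
side [ 0.62090462 -0.23567173  0.        ] [ 0.64950375 -0.41558419  0.        ]
```

View pics/crop.png

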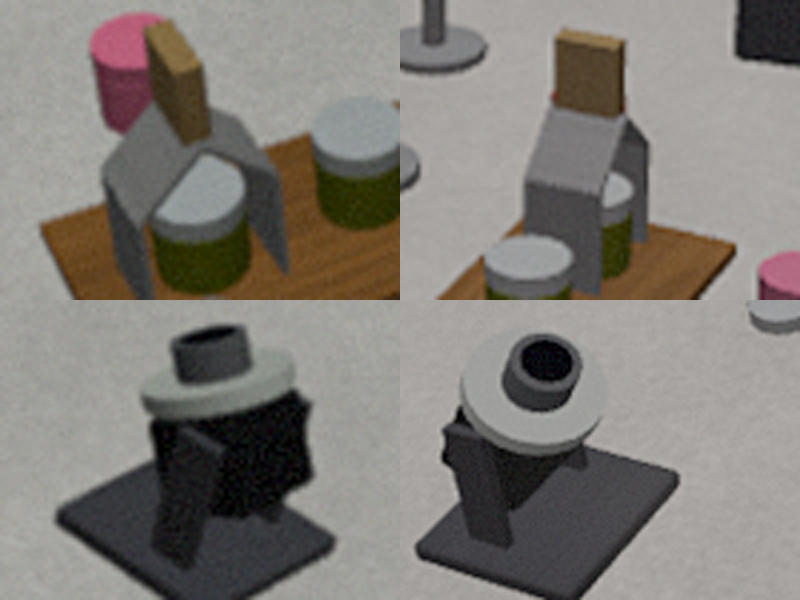

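The crop shows the marker astride the end jar, with the pink jar standing behind it. The grip top is near scene (233,227) and side (348,189). The lens front is near scene (497,184) and side (141,321).

Run:
```python
from h import *
np.set_printoptions(precision=4,suppress=True)
c=load('scene0');e=load('side0')
S=lambda x,y:(c,190+x/4,215+y/4); D=lambda x,y:(e,300+(x-400)/4,180+y/4)
S2=lambda x,y:(c,445+x/4,175+(y-300)/4); D2=lambda x,y:(e,90+(x-400)/400*140,300+(y-300)/400*140)
print('grip',tri([S(174,50),D(591,36)]))
print(onz(*S(174,50),.142),onz(*D(591,36),.142))
a,b=onz(*D(557,35),.142),onz(*D(625,42),.142);print('edge side',a,b,a-b)
a,b=onz(*S(145,28),.142),onz(*S(180,80),.142);print('edge scene',a,b,b-a)
L=tri([S2(210,335),D2(547,360)]);Rg=tri([S2(219,383),D2(533,392)]);print('lens',L,'ring',Rg,(L-Rg)/np.linalg.norm(L-Rg))
F=[onz(*S2(58,515),.012),onz(*S2(335,540),.012),onz(*D2(418,548),.012),onz(*D2(680,478),.012),onz(*D2(575,597),.012)]
print('foot',*F,sep='\n')
print('rail',tri([(c,246,295),(e,291,164)]),tri([(c,127,367),(e,308,138)]))
```

```text
grip [ 0.4557 -0.1577  0.1406]
[ 0.46  -0.158  0.142] [ 0.4541 -0.1579  0.142 ]
edge side [ 0.471  -0.1533  0.142 ] [ 0.4354 -0.1565  0.142 ] [0.0356 0.0032 0.    ]
edge scene [ 0.4398 -0.161   0.142 ] [ 0.4787 -0.1653  0.142 ] [ 0.0389 -0.0042  0.    ]
lens [0.6034 0.3328 0.1153] ring [0.6147 0.3342 0.0929] [-0.4519 -0.0529  0.8905]
foot
[0.5792 0.2804 0.012 ]
[0.6734 0.3788 0.012 ]
[0.6664 0.3825 0.012 ]
[0.5679 0.2883 0.012 ]
[0.5685 0.3818 0.012 ]
rail [ 0.6125 -0.2217  0.1517] [ 0.6415 -0.4023  0.1548]
```

```bash
cat >> h.py <<'E'
np.set_printoptions(precision=4,suppress=True)
def Rt(zdir,yaw):  # tool z along zdir, tool x towards yaw (deg)
    z=np.array(zdir,float);z/=np.linalg.norm(z); x=np.array([np.cos(np.radians(yaw)),np.sin(np.radians(yaw)),0]);x-=z*(x@z);x/=np.linalg.norm(x)
    return np.c_[x,np.cross(z,x),z]
def pose():
    s=arm.sense(); w,x,y,z=s['eef_rot']; return np.array(s['position']),R.from_quat([x,y,z,w]).as_matrix()
def go(p,Rg,P=None):
    p0,R0=P or pose(); print('turn',R.from_matrix(R0.T@Rg).as_rotvec(),'shift',R0.T@(np.array(p)-p0)); return np.array(p),Rg
E
python3 - <<'E'
from h import *
c=load('scene0');e=load('side0')
print('pink',onz(c,222,227,.046),onz(e,400,250,.046))
p,Rm=pose(); go([p[0],p[1],.32],Rm); go([.450,-.158,.28],Rt([0,0,-1],-3))
E
```

```text
pink [ 0.3345 -0.1277  0.046 ] [ 0.3278 -0.1138  0.046 ]
turn [0. 0. 0.] shift [-0.     -0.0001 -0.0894]
turn [-0.0014  0.0002  0.2841] shift [ 0.4017 -0.3676 -0.0489]
```

Call:
send_rows([
  [[0, 0, 0], [0, 0, -0.05], 50],
  [[0, 0, 0], [0.03, -0.03, -0.08], 50],
  [[0, 0, 0.284], [0.402, -0.368, -0.049], 50],
  [[0, 0, 0.284], [0.402, -0.368, -0.049], 50],
  [[0, 0, 0.284], [0.402, -0.368, -0.049], 50],
  [[0, 0, 0.284], [0.402, -0.368, -0.049], 50],
  [[0, 0, 0.284], [0.402, -0.368, -0.049], 50],
  [[0, 0, 0.284], [0.402, -0.368, -0.049], 50],
  [[0, 0, 0.284], [0.402, -0.368, -0.049], 50],
  [[0, 0, 0.284], [0.402, -0.368, -0.049], 50],
])

```text
time_s: 1.15
position: [0.3915, -0.2425, 0.2865]
eef_rot: [0.0, 1.0, -0.026, 0.0]
ft_force: [1.5, -0.7, 1.4]
grip_width: 0.0429
grip_force: 0.0
```

Call:
send_rows([
  [[0, 0, 0], [0, 0, 0], 50],
  [[0, 0, 0], [0, 0, 0], 50],
  [[0, 0, 0], [0, 0, 0], 50],
  [[0, 0, 0], [0, 0, 0], 50],
])

```text
time_s: 1.55
position: [0.39, -0.2457, 0.2864]
eef_rot: [0.0, 1.0, -0.028, -0.0]
ft_force: [-0.8, -0.5, -0.4]
grip_width: 0.0424
grip_force: 0.0
```

Run:
```python
from h import *
snap('wrist','w1'); print(pose(),arm.sense()['joints'])
```

```text
(array([ 0.3901, -0.2456,  0.2864]), array([[ 0.9985, -0.0551, -0.0004],
       [-0.0551, -0.9985, -0.0001],
       [-0.0004,  0.0001, -1.    ]])) [ 0.8059  0.2125 -0.3714  1.8113  0.0849  1.1336 -1.2198]
```

View pics/w1.png

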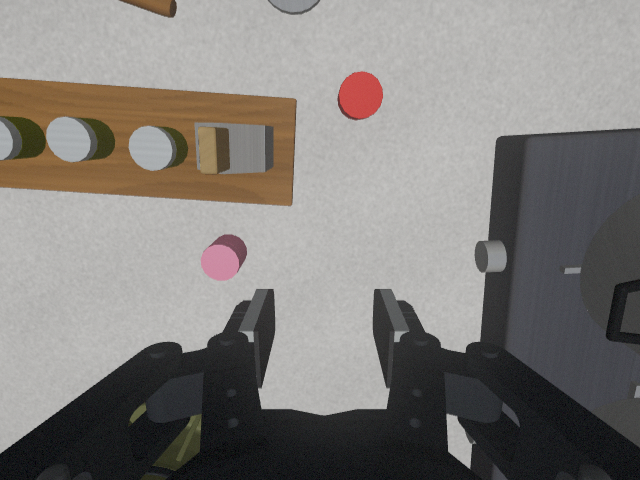

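The wrist view shows the grip top face spanning about (197,127) to (219,174). Row jar lids are at (152,148) and (72,139), the pink jar at (220,262) and the red jar at (361,95).

Run:
```python
from h import *
w=load('w1')
print('grip',onz(w,208,150,.142)); a,b=onz(w,198,174,.142),onz(w,197,127,.142);print('edge',b-a)
a,b=onz(w,266,172,.072),onz(w,265,125,.072);print('eave',b-a,(a+b)/2)
print('j2',onz(w,152,148,.056),'j3',onz(w,72,139,.056))
print('board edge',onz(w,292,206,.01)-onz(w,297,98,.01), onz(w,0,78,.01)-onz(w,297,98,.01))
go([.457,-.158,.22],Rt([0,0,-1],-3))
```

```text
grip [ 0.4551 -0.1606  0.142 ]
edge [ 0.0353 -0.0047  0.    ]
eave [ 0.0439 -0.0035  0.    ] [ 0.4513 -0.1941  0.072 ]
j2 [ 0.4581 -0.0773  0.056 ] j3 [0.4712 0.0011 0.056 ]
board edge [-0.1189  0.015   0.    ] [0.0377 0.3175 0.    ]
turn [ 0.0001  0.0004 -0.0027] shift [ 0.062  -0.0912  0.0664]
```

Run:
```python
from h import *
go([.455,-.160,.22],Rt([0,0,-1],-6)); go([.455,-.160,.108],Rt([0,0,-1],-6))
```

```text
turn [0.0001 0.0004 0.0496] shift [ 0.0601 -0.0891  0.0664]
turn [0.0001 0.0004 0.0496] shift [ 0.0602 -0.0891  0.1784]
```

Call:
send_rows([
  [[0, 0, 0.05], [0.06, -0.089, 0], 55],
  [[0, 0, 0.05], [0.06, -0.089, 0], 55],
  [[0, 0, 0.05], [0.06, -0.089, 0], 55],
  [[0, 0, 0.05], [0.06, -0.089, 0.04], 55],
  [[0, 0, 0.05], [0.06, -0.089, 0.08], 55],
  [[0, 0, 0.05], [0.06, -0.089, 0.1], 55],
  [[0, 0, 0.05], [0.06, -0.089, 0.1], 55],
  [[0, 0, 0.05], [0.06, -0.089, 0.1], 55],
  [[0, 0, 0.05], [0.06, -0.089, 0.1], 55],
])

```text
time_s: 2.5
position: [0.4563, -0.1592, 0.1879]
eef_rot: [0.0, 0.999, -0.052, 0.001]
ft_force: [0.0, -0.9, 0.3]
grip_width: 0.0468
grip_force: 0.0
```

Run:
```python
from h import *
snap('wrist','w2'); go([.455,-.160,.108],Rt([0,0,-1],-6)); c=load('w2'); print(proj(c,np.array([[.455,-.16,.142]])), proj(c,np.array([pose()[0]])))
```

```text
turn [ 0.0007 -0.0026  0.0018] shift [-0.0014  0.001   0.0799]
[[322.827  270.2578]] [[320.3056 305.475 ]]
```

View pics/w2.png

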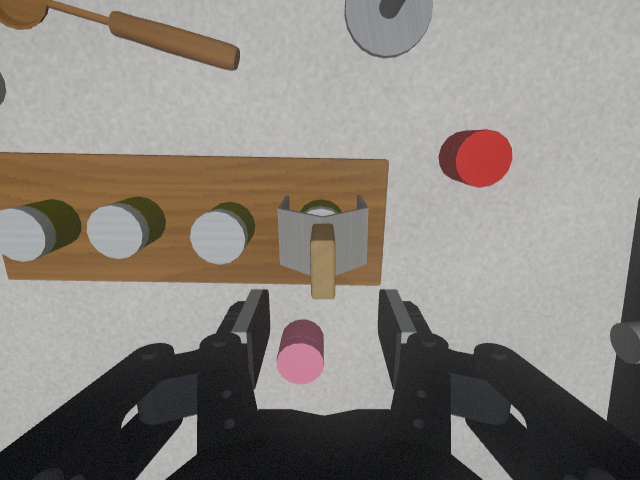

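The grip sits midway between the fingers, with its top face centred near (323,270) as predicted. I'll descend and close.

Call:
send_rows([
  [[0, 0, 0], [0, 0, 0.03], 55],
  [[0, 0, 0], [0, 0, 0.06], 55],
  [[0, 0, 0], [0, 0, 0.08], 55],
  [[0, 0, 0], [0, 0, 0.08], 55],
  [[0, 0, 0], [0, 0, 0.08], 55],
  [[0, 0, 0], [0, 0, 0.08], 0],
  [[0, 0, 0], [0, 0, 0.08], 0],
  [[0, 0, 0], [0, 0, 0.08], 0],
  [[0, 0, 0], [0, 0, 0.08], 0],
  [[0, 0, 0], [0, 0, 0.08], 0],
], newtons=50)

```text
time_s: 3.55
position: [0.4563, -0.1588, 0.1078]
eef_rot: [0.0, 0.999, -0.051, 0.001]
ft_force: [-0.8, -0.8, 7.5]
grip_width: 0.0132
grip_force: 48.8
```

Call:
send_rows([
  [[0, 0, 0], [0, 0, 0], 0],
  [[0, 0, 0], [0, 0, 0], 0],
  [[0, 0, 0], [0, 0, -0.02], 0],
  [[0, 0, 0], [0, 0, -0.05], 0],
  [[0, 0, 0], [0, 0, -0.08], 0],
  [[0, 0, 0], [0, 0, -0.12], 0],
  [[0, 0, 0], [0, 0, -0.16], 0],
  [[0, 0, 0], [0, 0, -0.2], 0],
  [[0, 0, 0], [0, 0, -0.2], 0],
  [[0, 0, 0], [0, 0, -0.2], 0],
])

```text
time_s: 4.55
position: [0.4554, -0.1586, 0.3071]
eef_rot: [0.0, 0.999, -0.051, 0.001]
ft_force: [0.1, 0.2, -2.9]
grip_width: 0.0131
grip_force: 49.1
```

Run:
```python
from h import *
s=arm.sense();print(s['position'],s['joints'],s['grip_force'],s['ft_force'],s['grip_width'])
snap('wrist','w3')
Q=Rt([0,0,-1],99)
P=go([.629,-.316,.31],Q)
print(R.from_matrix(pose()[1].T@Q).as_rotvec())
```

```text
[ 0.4554 -0.1586  0.3071] [ 0.6199  0.236  -0.4324  1.7265  0.106   1.2004 -1.5135] 49.134145975112915 [ 0.0544  0.1875 -2.8779] 0.01308211877133961
turn [-0.0007  0.0007 -1.8303] shift [ 0.1894  0.1388 -0.0042]
[-0.0007  0.0007 -1.8303]
```

View pics/w3.png

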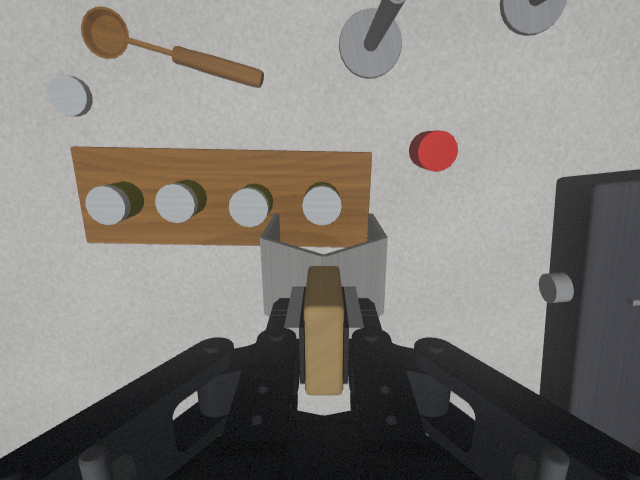

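The marker is gripped squarely and clear of everything. The marked jar's lid is at (322,205), and the rail foot discs are at (370,43) and about (534,3).

Call:
send_rows([
  [[0, 0, -0.14], [0.02, 0.014, -0.004], 0],
  [[0, 0, -0.28], [0.04, 0.028, -0.004], 0],
  [[0, 0, -0.42], [0.06, 0.042, -0.004], 0],
  [[0, 0, -0.56], [0.08, 0.056, -0.004], 0],
  [[0, 0, -0.7], [0.1, 0.07, -0.004], 0],
  [[0, 0, -0.84], [0.12, 0.084, -0.004], 0],
  [[0, 0, -0.98], [0.14, 0.098, -0.004], 0],
  [[0, 0, -1.12], [0.15, 0.11, -0.004], 0],
  [[0, 0, -1.26], [0.16, 0.12, -0.004], 0],
  [[0, 0, -1.4], [0.17, 0.13, -0.004], 0],
])

```text
time_s: 5.6
position: [0.611, -0.3056, 0.3077]
eef_rot: [-0.002, 0.795, 0.607, -0.001]
ft_force: [0.1, 0.2, -0.9]
grip_width: 0.0135
grip_force: 49.1
```

Run:
```python
from h import *
w=load('w3');c=load('scene0');e=load('side0')
print('disc',onz(w,370,43,.004),'jar',onz(w,322,205,.056))
# fit the bar with brightness? project guess of rail to views
y=np.array([-.155,.988,0]);m=np.array([.629,-.316,.160])
for k in (-.09,.09): print(proj(c,m+k*y),proj(e,m+k*y))
s=arm.sense();print(s['joints'])
go([.629,-.316,.31],Rt([0,0,-1],99))
```

```text
disc [ 0.6194 -0.2289  0.004 ] jar [ 0.4525 -0.1579  0.056 ]
[123.9021 365.9562] [307.6316 135.7973]
[240.7894 292.1669] [289.4019 160.4155]
[ 0.7663  0.6226 -0.6887  1.1766  0.3806  1.4708 -0.1314]
turn [-0.0039 -0.0016 -0.4239] shift [-0.0053  0.0201 -0.0024]
```

Call:
send_rows([
  [[0, 0, -0.14], [-0.005, 0.02, -0.002], 0],
  [[0, 0, -0.28], [-0.005, 0.02, -0.002], 0],
  [[0, 0, -0.42], [-0.005, 0.02, -0.002], 0],
  [[0, 0, -0.42], [-0.005, 0.02, -0.002], 0],
  [[0, 0, -0.42], [-0.005, 0.02, -0.002], 0],
  [[0, 0, -0.42], [-0.005, 0.02, -0.002], 0],
])

```text
time_s: 6.2
position: [0.629, -0.3154, 0.3118]
eef_rot: [-0.001, 0.654, 0.756, -0.0]
ft_force: [0.8, -0.2, -1.8]
grip_width: 0.0133
grip_force: 49.7
```

Run:
```python
from h import *
print(pose()); w=snap('wrist','w4'); c=snap('scene','s4')
m=np.array([.629,-.316,.160]);y=np.array([-.155,.988,0])
for k in (-.09,0,.09): print(proj(w,m+k*y))
im=np.hstack([cv2.resize(cv2.imread('pics/w4.png'),(400,300)),cv2.resize(cv2.imread('pics/s4.png')[200:470,70:430],(400,300))]);cv2.imwrite('pics/m4.png',im)
```

```text
(array([ 0.629 , -0.3154,  0.3118]), array([[-0.1436,  0.9896, -0.0011],
       [ 0.9896,  0.1436,  0.0003],
       [ 0.0005, -0.0011, -1.    ]]))
[325.1185 318.4815]
[324.0179 222.8422]
[322.7154 109.662 ]
```

View pics/m4.png

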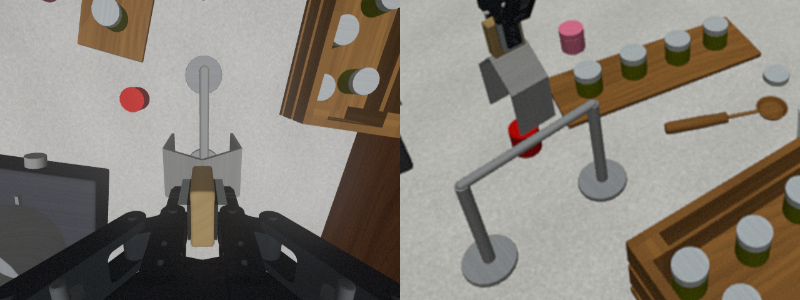

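The picture shows the bar running straight under the marker's fold, with its near end at wrist (326,109) against the predicted (323,110). I'll lower it.

Call:
send_rows([
  [[0, 0, 0], [0, 0.001, 0.03], 0],
  [[0, 0, 0], [0, 0.001, 0.06], 0],
  [[0, 0, 0], [0, 0.001, 0.09], 0],
  [[0, 0, 0], [0, 0.001, 0.11], 0],
  [[0, 0, 0], [0, 0.001, 0.125], 0],
  [[0, 0, 0], [0, 0.001, 0.13], 0],
  [[0, 0, 0], [0, 0.001, 0.134], 0],
  [[0, 0, 0], [0, 0.001, 0.134], 0],
  [[0, 0, 0], [0, 0.001, 0.134], 0],
])

```text
time_s: 7.2
position: [0.6307, -0.3153, 0.1796]
eef_rot: [0.001, 0.653, 0.757, 0.0]
ft_force: [0.3, 0.3, -1.9]
grip_width: 0.0133
grip_force: 49.7
```

Not yet touching, since the force is unchanged. I'll go down another 3 mm and then release.

Call:
send_rows([
  [[0, 0, 0], [0, 0, 0.002], 0],
  [[0, 0, 0], [0, 0, 0.003], 0],
  [[0, 0, 0], [0, 0, 0.003], 0],
  [[0, 0, 0], [0, 0, 0.003], 20],
  [[0, 0, 0], [0, 0, 0.003], 35],
  [[0, 0, 0], [0, 0, 0.003], 40],
  [[0, 0, 0], [0, 0, 0.003], 40],
  [[0, 0, 0], [0, 0, 0.003], 40],
])

```text
time_s: 8.0
position: [0.6302, -0.3153, 0.1753]
eef_rot: [-0.0, 0.653, 0.757, 0.0]
ft_force: [-0.5, -0.1, -1.3]
grip_width: 0.0341
grip_force: 0.0
```

Call:
send_rows([
  [[0, 0, 0], [0, 0, -0.01], 40],
  [[0, 0, 0], [0, 0, -0.03], 40],
  [[0, 0, 0], [0, 0, -0.06], 40],
  [[0, 0, 0], [0, 0, -0.1], 45],
  [[0, 0, 0], [0, 0, -0.13], 50],
  [[0, 0, 0], [0, 0, -0.13], 60],
  [[0, 0, 0], [0, 0, -0.13], 65],
])

```text
time_s: 8.7
position: [0.6305, -0.3151, 0.3067]
eef_rot: [0.001, 0.653, 0.757, 0.0]
ft_force: [-0.4, -0.1, 0.1]
grip_width: 0.0558
grip_force: 0.0
```

Run:
```python
from h import *
print(pose(),arm.sense()['joints'],arm.sense()['grip_width']); snap('wrist','w5'); snap('scene','s5')
im=np.hstack([cv2.resize(cv2.imread('pics/w5.png'),(400,300)),cv2.resize(cv2.imread('pics/s5.png')[200:470,70:430],(400,300))]);cv2.imwrite('pics/m5.png',im)
for yaw in (83,-7,45): go([.450,-.157,.25],Rt([0,0,-1],yaw))
```

```text
(array([ 0.6305, -0.3151,  0.3067]), array([[-0.1466,  0.9892,  0.0018],
       [ 0.9892,  0.1466, -0.0007],
       [-0.001 ,  0.0016, -1.    ]])) [ 0.7833  0.6767 -0.7784  1.1109  0.4566  1.5154  0.2486] 0.055755267514219116
turn [-0.0016 -0.0003  0.2693] shift [ 0.1829 -0.1545  0.0549]
turn [-0.0016  0.001   1.8401] shift [ 0.1829 -0.1545  0.0549]
turn [-0.0017  0.0002  0.9325] shift [ 0.1829 -0.1545  0.0549]
```

View pics/m5.png

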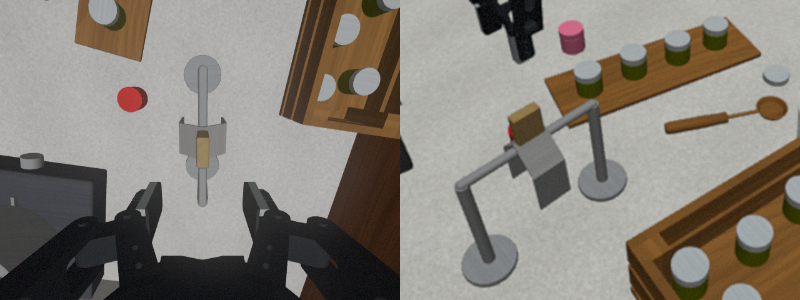

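The marker hangs upright astride the bar, released, with the grip at wrist crop (203,150). Next I move above the marked jar, the fingers set to close along the board's x.

Call:
send_rows([
  [[0, 0, 0.14], [0.05, -0.04, 0], 75],
  [[0, 0, 0.27], [0.1, -0.08, 0.01], 75],
  [[0, 0, 0.27], [0.14, -0.12, 0.03], 75],
  [[0, 0, 0.27], [0.183, -0.154, 0.055], 75],
  [[0, 0, 0.27], [0.183, -0.154, 0.08], 75],
  [[0, 0, 0.27], [0.183, -0.154, 0.1], 75],
  [[0, 0, 0.27], [0.183, -0.154, 0.13], 75],
  [[0, 0, 0.27], [0.183, -0.154, 0.13], 75],
  [[0, 0, 0.27], [0.183, -0.154, 0.13], 75],
])

```text
time_s: 9.7
position: [0.4508, -0.1567, 0.1754]
eef_rot: [-0.001, 0.749, 0.662, -0.0]
ft_force: [0.1, 0.3, 0.7]
grip_width: 0.0641
grip_force: 0.0
```

Run:
```python
from h import *
print(pose()); w=snap('wrist','w6')
a=proj(w,np.array([.450,-.157,.056]));b=proj(w,np.array([.4725,-.157,.056]));r=np.linalg.norm(a-b);print(a,r)
cv2.imwrite('pics/w6c.png',cv2.resize(cv2.imread('pics/w6.png'),(480,360)))
g=cv2.medianBlur(cv2.cvtColor(w['img'],cv2.COLOR_RGB2GRAY),5)
h=cv2.HoughCircles(g,cv2.HOUGH_GRADIENT,1,40,param1=80,param2=15,minRadius=int(.8*r),maxRadius=int(1.2*r))
for u,v,q in h[0][:8]: print(u,v,q,onz(w,u,v,.056))
```

```text
(array([ 0.4508, -0.1567,  0.1754]), array([[ 0.1225,  0.9925, -0.0016],
       [ 0.9925, -0.1225,  0.0012],
       [ 0.001 , -0.0017, -1.    ]]))
[322.7398 232.5889] 29.756157209872434
319.5 117.5 32.1 [ 0.4579 -0.0748  0.056 ]
325.5 232.5 27.7 [ 0.4521 -0.1572  0.056 ]
506.5 272.5 33.3 [ 0.5888 -0.2067  0.056 ]
164.5 204.5 30.5 [ 0.3362 -0.1213  0.056 ]
324.5 8.5 28.8 [ 0.4694 -0.0095  0.056 ]
393.5 362.5 25.8 [ 0.4955 -0.2775  0.056 ]
```

View pics/w6c.png

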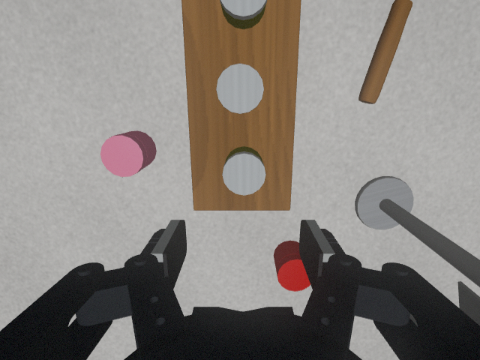

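The jar to inspect is at crop (244,174), centred between the fingers at (0.452,-0.157). I'll descend and grip.

Call:
send_rows([
  [[0, 0, 0], [0, 0.001, 0.04], 75],
  [[0, 0, 0], [0, 0.001, 0.08], 75],
  [[0, 0, 0], [0, 0.001, 0.11], 75],
  [[0, 0, 0], [0, 0.001, 0.13], 75],
  [[0, 0, 0], [0, 0.001, 0.145], 75],
  [[0, 0, 0], [0, 0.001, 0.151], 75],
  [[0, 0, 0], [0, 0.001, 0.151], 75],
  [[0, 0, 0], [0, 0.001, 0.151], 30],
  [[0, 0, 0], [0, 0.001, 0.151], 30],
  [[0, 0, 0], [0, 0.001, 0.151], 30],
], newtons=40)

```text
time_s: 10.75
position: [0.4529, -0.1572, 0.0257]
eef_rot: [0.001, 0.749, 0.662, 0.0]
ft_force: [-1.0, -0.4, 7.5]
grip_width: 0.0433
grip_force: 40.6
```

Call:
send_rows([
  [[0, 0, 0], [0, 0, 0], 30],
  [[0, 0, 0], [0, 0, 0], 30],
])

```text
time_s: 10.95
position: [0.4529, -0.1572, 0.0257]
eef_rot: [0.001, 0.749, 0.662, 0.0]
ft_force: [-1.4, -0.4, 6.9]
grip_width: 0.043
grip_force: 40.6
```

Call:
send_rows([
  [[0, 0, 0], [0, 0, -0.02], 30],
  [[0, 0, 0], [0, 0, -0.05], 30],
  [[0, 0, 0], [0, 0, -0.09], 30],
  [[0, 0, 0], [0, 0, -0.13], 30],
  [[0, 0, 0], [0, 0, -0.17], 30],
  [[0, 0, 0], [0, 0, -0.21], 30],
  [[0, 0, 0], [0, 0, -0.25], 30],
  [[0, 0, 0], [0, 0, -0.25], 30],
  [[0, 0, 0], [0, 0, -0.25], 30],
])

```text
time_s: 11.85
position: [0.4521, -0.1571, 0.2753]
eef_rot: [0.001, 0.749, 0.662, 0.0]
ft_force: [-0.2, -0.1, -1.2]
grip_width: 0.0432
grip_force: 41.1
```

Run:
```python
from h import *
s=arm.sense();print(s['position'],s['grip_force'],s['joints'])
y=np.radians(2);d=np.array([-.4848*np.cos(y),-.4848*np.sin(y),.8746]);L=np.array([.603,.333,.115])
Q=Rt(-d,85); go(L+d*.1957,Q)
```

```text
[ 0.4521 -0.1571  0.2753] 41.11326187150553 [ 0.9063  0.3097 -0.8377  1.7914  0.2523  1.1495 -0.1353]
turn [-0.4999  0.0683 -0.0499] shift [ 0.49   -0.0043 -0.0115]
```

Call:
send_rows([
  [[-0.05, 0.007, -0.005], [0.04, 0, -0.01], 30],
  [[-0.1, 0.014, -0.01], [0.09, 0, -0.011], 30],
  [[-0.15, 0.02, -0.015], [0.14, -0.001, -0.011], 30],
  [[-0.2, 0.027, -0.02], [0.19, -0.002, -0.011], 30],
  [[-0.25, 0.034, -0.025], [0.24, -0.002, -0.011], 30],
  [[-0.3, 0.041, -0.03], [0.29, -0.003, -0.011], 30],
  [[-0.35, 0.048, -0.035], [0.34, -0.003, -0.011], 30],
  [[-0.4, 0.055, -0.04], [0.39, -0.004, -0.011], 30],
  [[-0.45, 0.061, -0.045], [0.44, -0.004, -0.011], 30],
  [[-0.5, 0.068, -0.05], [0.48, -0.004, -0.011], 30],
])

```text
time_s: 12.85
position: [0.5061, 0.3227, 0.2839]
eef_rot: [0.163, 0.708, 0.661, 0.189]
ft_force: [0.4, -1.8, -1.0]
grip_width: 0.0432
grip_force: 41.1
```

Call:
send_rows([
  [[0, 0, 0], [0, 0, 0], 30],
  [[0, 0, 0], [0, 0, 0], 30],
  [[0, 0, 0], [0, 0, 0], 30],
])

```text
time_s: 13.15
position: [0.5069, 0.3182, 0.2842]
eef_rot: [0.163, 0.709, 0.66, 0.187]
ft_force: [0.0, -0.3, -1.9]
grip_width: 0.043
grip_force: 41.1
```

Run:
```python
from h import *
y=np.radians(2);d=np.array([-.4848*np.cos(y),-.4848*np.sin(y),.8746]);L=np.array([.603,.333,.115])
Q=Rt(-d,85); go(L+d*.1257,Q); s=arm.sense();print(s['joints'],s['grip_force'])
c=snap('scene','s7');e=snap('side','d7')
S=c['img'][100:260,420:600,::-1];D=e['img'][220:420,60:260,::-1]
cv2.imwrite('pics/m7.png',np.hstack([cv2.resize(S,(450,400)),cv2.resize(D,(350,350*200//200)).copy() if 0 else cv2.resize(D,(350,400))]))
```

```text
turn [-0.0037  0.0015 -0.0004] shift [0.0117 0.0014 0.069 ]
[-0.1636  0.3129 -0.8505  1.8993  0.853   0.8906 -1.5368] 41.12285002833232
```

View pics/m7.png

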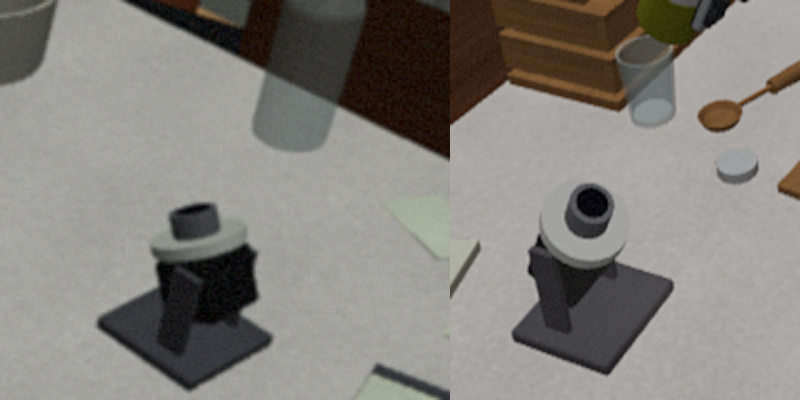

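Both views give the lens at scene (498,184) and side (142,321), matching the earlier measurement. The jar is held clear above it, so I'll make the final approach along the line of sight.

Call:
send_rows([
  [[0, 0, 0], [0.012, 0.001, 0.01], 30],
  [[0, 0, 0], [0.012, 0.001, 0.025], 30],
  [[0, 0, 0], [0.012, 0.001, 0.04], 30],
  [[0, 0, 0], [0.012, 0.001, 0.055], 30],
  [[0, 0, 0], [0.012, 0.001, 0.064], 30],
  [[0, 0, 0], [0.012, 0.001, 0.069], 30],
  [[0, 0, 0], [0.012, 0.001, 0.069], 30],
  [[0, 0, 0], [0.012, 0.001, 0.069], 30],
  [[0, 0, 0], [0.012, 0.001, 0.069], 30],
  [[0, 0, 0], [0.012, 0.001, 0.069], 30],
])

```text
time_s: 14.25
position: [0.5419, 0.3333, 0.2269]
eef_rot: [0.163, 0.709, 0.66, 0.189]
ft_force: [-0.8, 0.2, -0.6]
grip_width: 0.0433
grip_force: 41.1
```

Run:
```python
from h import *
y=np.radians(2);d=np.array([-.4848*np.cos(y),-.4848*np.sin(y),.8746]);L=np.array([.603,.333,.115])
Q=Rt(-d,85); go(L+d*.1257,Q); s=arm.sense();print(s['grip_force'],s['grip_width'],abs(s['qvel']).max())
c=snap('scene','s8');e=snap('side','d8')
# underside predicted
p,Rm=pose();u=p+Rm[:,2]*.0157;print('underside',u,proj(c,u),proj(e,u))
S=c['img'][100:260,420:600,::-1];D=e['img'][220:420,60:260,::-1]
cv2.imwrite('pics/m8.png',np.hstack([cv2.resize(S,(450,400)),cv2.resize(D,(350,400))]))
```

```text
turn [-0.001  -0.0018 -0.0002] shift [-0.0025 -0.0005  0.0018]
41.12587155774236 0.04328022922785768 0.0037154666447365508
underside [0.5494 0.3336 0.2129] [485.0157 127.1452] [160.9341 270.406 ]
```

Run:
```python
from h import *
p,Rm=pose();u=p+Rm[:,2]*.0157
for n in ('s8','d8'):
    c=load(n); im=c['img'].astype(int); a=proj(c,u-Rm[:,2]*.012)
    m=(im[...,1]>im[...,2]+35)&(im[...,1]>=im[...,0]-5); yy,xx=np.nonzero(m); k=(abs(xx-a[0])<45)&(abs(yy-a[1])<45)
    print(n,'pred',a,'olive',k.sum(),xx[k].mean(),yy[k].mean(),xx[k].min(),xx[k].max(),yy[k].min(),yy[k].max())
s5,s8=load('s5'),load('s8');d=abs(s5['img'].astype(int)-s8['img'])[240:400,110:330].mean();print('marker/rail region change',d)
order.close_job()
```

```text
s8 pred [483.6269 120.9197] olive 262 484.2671755725191 119.72137404580153 472 497 110 128
d8 pred [163.5389 264.2597] olive 508 157.23622047244095 269.28740157480314 144 174 250 281
marker/rail region change 14.057973484848485
the job is handed in; nothing more can be done
```

The marker is hanging released on the rail bar. The marked jar is held still about 112 mm in front of the lens with its lid away, and the job is handed in. I haven't seen the verdict, and I didn't look into why the marker and rail image area changed between my last two scene pictures.

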